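# Tip the checked specimens into the return box

### The job

Clear away the checked (red) specimen mounts: take the red mount off the freely spinning turntable and stand it upright on the tilt tray beside the two red ones already there. Then lift the tray by its handle until all three slide out into the blue return box, and lower the tray gently, without letting it drop, until it lies back on its rest. Leave the black mounts standing on the turntable and do not disturb the mug.

Things in the scene. Friction and masses are not known exactly. Their poses are not given: they have to be found in the camera images.
- red_turntable: Resin specimen mount: a puck 30 mm in diameter and 25 mm tall, about 40 g, standing upright. Origin: centre of its underside, z up along its axis. Red, the only red one on the turntable. Its position on the platter varies.
- red_tray_1: Resin specimen mount: a puck 30 mm in diameter and 25 mm tall, about 40 g, standing upright. Origin: centre of its underside, z up along its axis. Red, on the tray at the start, in the +y half of the tray, at least 42 mm from the tray's middle line.
- red_tray_2: Resin specimen mount: a puck 30 mm in diameter and 25 mm tall, about 40 g, standing upright. Origin: centre of its underside, z up along its axis. Red, on the tray at the start, in the -y half of the tray, at least 42 mm from the tray's middle line.
- black_1: Resin specimen mount: a puck 30 mm in diameter and 25 mm tall, about 40 g, standing upright. Origin: centre of its underside, z up along its axis. Black, on the turntable, 60 to 105 mm from the red one; must stay standing there.
- black_2: Resin specimen mount: a puck 30 mm in diameter and 25 mm tall, about 40 g, standing upright. Origin: centre of its underside, z up along its axis. Black, on the turntable, 60 to 105 mm from the red one; must stay standing there.
- platter_top (a point): Centre of the top face of the turntable's flat round white platter, 180 mm in diameter, 24 mm above the table, on a fixed foot. It has no rim or stop and spins freely about the vertical at a light touch.
- tray_floor (a point): Point on the top of the tray's white slippery floor, on its middle line, 80 mm from the hinge axis; 75 mm above the table with the tray down (then level). Axes turn with the tray: x to the hinge and box, y along the hinge, z square to the floor. The floor is 168 mm wide inside (y), from 80 mm behind this point to the lip 92 mm ahead. Side walls and handle-end wall: 18 mm high, 4 mm thick.
- tray_lip (a point): Middle of the tray's open lip, where the mounts slide out: no wall here, 12 mm past the hinge axis. Axes as for tray_floor.
- tray_handle (a point): Middle of the tray's handle: a round black bar, 12 mm in diameter, 112 mm long, parallel to the hinge axis (y), 205 mm from it and 30 mm above the tray floor's level (105 mm above the table with the tray down). It stands 41 mm out from the tray's end wall on two 8 mm arms, 50 mm either side of the middle. Axes turn with the tray, as for tray_floor.
- hinge (a point): Middle of the tray's fixed horizontal hinge axis, 75 mm above the table. Axes of the fixed stand: x points away from the handle to the return box, y along the hinge axis, z up.
- tray (a joint): Angle of the tray (rad): 0 down on its rest, growing as the handle end goes up, stop at 0.95. The tray weighs about 0.5 kg, has no catch and falls down at once if let go. The mounts begin to slide at some 0.28 to 0.42 rad, differing from time to time.
- box_floor (a point): Centre of the floor of the open blue return box, fixed to the stand beyond the hinge, 12 mm above the table. Inside 155 mm (x) by 190 mm (y); side walls reach 81 mm above the table, far wall 111 mm, the wall under the tray's lip 56 mm. Axes as for hinge.
- mug: White mug, 76 mm in diameter and 90 mm tall, on the other side of the tray from the turntable. Origin: centre of its underside. Bystander.

How it is judged (in metres and radians):
On the way, in this order (a step that is already met when the one before it is completed fails the run):
1. all three red mounts stand on the lowered tray, the third set down upright and released (x of red_turntable in the frame of tray_floor between -0.085 and 0.085 m and y of red_turntable in the frame of tray_floor between -0.09 and 0.09 m and z of red_turntable in the frame of tray_floor between -0.01 and 0.03 m and x of red_tray_1 in the frame of tray_floor between -0.085 and 0.085 m and y of red_tray_1 in the frame of tray_floor between -0.09 and 0.09 m and z of red_tray_1 in the frame of tray_floor between -0.01 and 0.03 m and x of red_tray_2 in the frame of tray_floor between -0.085 and 0.085 m and y of red_tray_2 in the frame of tray_floor between -0.09 and 0.09 m and z of red_tray_2 in the frame of tray_floor between -0.01 and 0.03 m and angle between red_turntable's own z axis and vertical below 0.15 rad and contact force between the fingers and red_turntable below 0.05 N and linear speed of red_turntable below 0.03 m/s and value of joint tray below 0.03 rad), for 0.2 s.
2. the tray is raised a little (over 0.1 rad) with all three red mounts on it (x of red_turntable in the frame of tray_floor between -0.085 and 0.085 m and y of red_turntable in the frame of tray_floor between -0.09 and 0.09 m and z of red_turntable in the frame of tray_floor between -0.01 and 0.03 m and x of red_tray_1 in the frame of tray_floor between -0.085 and 0.085 m and y of red_tray_1 in the frame of tray_floor between -0.09 and 0.09 m and z of red_tray_1 in the frame of tray_floor between -0.01 and 0.03 m and x of red_tray_2 in the frame of tray_floor between -0.085 and 0.085 m and y of red_tray_2 in the frame of tray_floor between -0.09 and 0.09 m and z of red_tray_2 in the frame of tray_floor between -0.01 and 0.03 m and value of joint tray above 0.1 rad), for 0.02 s.
3. all three red mounts have slid into the return box, the tray still raised (x of red_turntable in the frame of box_floor between -0.085 and 0.085 m and y of red_turntable in the frame of box_floor between -0.1 and 0.1 m and height (world z) of each of red_turntable, red_tray_1, red_tray_2 below 0.06 m and x of red_tray_1 in the frame of box_floor between -0.085 and 0.085 m and y of red_tray_1 in the frame of box_floor between -0.1 and 0.1 m and x of red_tray_2 in the frame of box_floor between -0.085 and 0.085 m and y of red_tray_2 in the frame of box_floor between -0.1 and 0.1 m and value of joint tray above 0.1 rad), for 0.05 s.
At the end, for the whole second after the job is handed in: All three red mounts lie at rest in the return box (any way up, below its rim), the tray is down on its rest (within 0.03 rad), both black mounts stand on the turntable and the mug is within 30 mm of where it was (x of red_turntable in the frame of box_floor between -0.085 and 0.085 m and y of red_turntable in the frame of box_floor between -0.1 and 0.1 m and height (world z) of each of red_turntable, red_tray_1, red_tray_2 below 0.06 m and linear speed of each of red_turntable, red_tray_1, red_tray_2 below 0.03 m/s and x of red_tray_1 in the frame of box_floor between -0.085 and 0.085 m and y of red_tray_1 in the frame of box_floor between -0.1 and 0.1 m and x of red_tray_2 in the frame of box_floor between -0.085 and 0.085 m and y of red_tray_2 in the frame of box_floor between -0.1 and 0.1 m and value of joint tray below 0.03 rad and not (angle between black_1's own z axis and vertical above 0.5 rad or horizontal distance between black_1 and platter_top above 0.09 m or height (world z) of black_1 above 0.06 m) and not (angle between black_2's own z axis and vertical above 0.5 rad or horizontal distance between black_2 and platter_top above 0.09 m or height (world z) of black_2 above 0.06 m) and distance of mug from where it was at the start of the episode below 0.03 m); the robot touches nothing.
It fails at once if the tray comes down faster than 1.8 rad/s (about 0.37 m/s at the handle): dropped or slammed (velocity of joint tray below -1.8 rad/s).
It fails at once if a black mount is tipped (over 0.5 rad), lifted or pushed off the turntable ((angle between black_1's own z axis and vertical above 0.5 rad or horizontal distance between black_1 and platter_top above 0.09 m or height (world z) of black_1 above 0.06 m) or (angle between black_2's own z axis and vertical above 0.5 rad or horizontal distance between black_2 and platter_top above 0.09 m or height (world z) of black_2 above 0.06 m)).
It fails at once if the mug is moved over 30 mm or tipped (distance of mug from where it was at the start of the episode above 0.03 m or angle between mug's own z axis and vertical above 0.3 rad).
It also fails if it takes over 58 s, if anything falls off the work surface, if the arm or the gripper's body presses on something with over 40 N, if the wrist force passes 120 N, or if a joint passes its speed limit or range.

### The arm

A 6-joint arm with a two-finger parallel gripper is mounted at the origin on the work surface. World frame = base frame: x ahead of the robot, y to its left, z up, the work surface at z = 0. Lengths are in mm, angles in rad, forces in N, time in s.
With the tool pointing down it reaches from about 350 to 975 mm from the base axis. Payload 7.1 kg.
Tool frame: the origin (TCP) lies on the front face of the gripper's body, between the roots of the fingers; the fingertips stand 80 mm ahead of it and the grasp point (between the pads) lies 61 mm ahead of it (env.tips_ahead is the distance from the TCP to the fingertips, in mm); z points along the fingers, y is the direction in which the jaws open and shut (so a half turn about z gives the same grasp; the last joint's range is limited). The gripper opens to 88 mm and grips with 3 to 60 N. Pads are 20 mm wide; open, the fingers measure 115 mm over their backs; the gripper's body (75 mm by 178 mm) begins 61 mm behind the grasp point.
Start: joints at [1.33, 0.423, 1.63, -0, 1.089, -0.019], TCP at [137.46, 609.68, 302.675] pointing down, gripper open.
Joint ranges: [-3, 3], [-0.9, 2.11], [0.09, 2.58], [-1.31, 4.45], [0.11, 2.69], [-2.54, 2.54]. Speed limits (rad/s): [2.39, 2.39, 3.01, 3.14, 3.14, 3.14].

### API

Orientations are given as a unit quaternion [x, y, z, w].
In Python, from station import env, set_gripper, viewer, workorder gives the robot as it stands. Calls block until the motion is done:
- env.reach(position, orientation): joint-space move of the TCP to a pose.
- env.move_l(position, rot=None, rate=150, f_stop=None): straight line of the TCP; rot=None keeps the orientation; rate is the mean speed in mm/s. With f_stop (N) it stops when the force on the tool has changed by that much, and returns True; else False.
- env.move_joints(angles): joint-space move.
- set_gripper(opening): finger opening in mm; the grip force is fixed at half the most; returns when the fingers have stopped.
- env.hold(seconds).
- env.ik(position, orientation): joint angles nearest the present ones, or None.
- env.read_state(): the state.
- viewer.camera(name): name is "scene" or "top" or "wrist"; returns the picture (480x640x3 uint8, blue, green, red); there is no depth.
- viewer.camera_params(name): a dict with "fx", "fy", "cx", "cy" (pixels), "pose" (4x4, takes a point from camera to world coordinates); the wrist camera has in their place "tool_from_camera" (4x4, takes a point from camera to tool coordinates, whose origin is the TCP and whose axes are the flange's). Camera axes: x right, y up, looking along -z (the intrinsics and any distortion apply to the point x, -y, -z); pixel columns grow to the right and rows downward; lengths in mm; the calibration is good to about 2 mm. The wrist camera is an equidistant fisheye: a pixel r from the principal point sees the ray r / f radians off the axis. A picture is of the moment at which its call begins: read the wrist's pose just before it. camera_params takes no time and is no camera call.
A pose or a line that the arm cannot do raises env.IKError and nothing moves.
- workorder.sign_off(): hands the job in, once; it reports no verdict.
The state is a dict: "time_s": time; "qpos": joint angles; "dq": joint speeds; "tau": joint torques, N m; "tool_pos": TCP position; "orientation": TCP orientation; "force": force on the tool from outside, world axes, zero at the start; "wrist_torque": the same for the moment, N m; "width": finger opening in mm.
Only numpy, scipy, OpenCV 4.12 (cv2) and the standard library are available. Lean on these libraries where they do the work, as an engineer would, in place of code of your own. Each camera call takes 0.05 s, during which the arm holds its last target.

## Working session

There is one attempt and no reset: what is moved stays moved. The work goes in short steps, each a Python script; the robot and the scene stay as the last script left them, time stands still between calls to the robot, and variables do not carry over. Pictures are saved under pics/ and viewed, and the job is handed in when it is done.

```bash
mkdir -p pics; ls
python3 - <<'E'
from station import env, set_gripper, viewer, workorder
import cv2
print(env.read_state())
for n in ("scene","top","wrist"):
    print(n,viewer.camera_params(n)); cv2.imwrite(f"pics/a_{n}.png",viewer.camera(n))
E
```

```text
pics
{'time_s': 0.0, 'qpos': array([ 1.32997532e+00,  4.23877786e-01,  1.63069294e+00,  1.28724168e-06,
        1.08860756e+00, -1.90201344e-02]), 'dq': array([-0.00017861,  0.00068844,  0.00034442, -0.00025238,  0.00110824,
       -0.0006819 ]), 'tau': array([ 7.57975831e-04, -5.44636595e+01, -2.73660654e+01,  6.43973169e-02,
        2.30050675e-02, -8.55357939e-05]), 'tool_pos': array([137.37362965, 609.26463392, 301.87738316]), 'orientation': array([ 1.10673515e-01,  9.93856501e-01, -7.86058627e-04, -1.03278540e-04]), 'force': array([-0.38858182,  0.70093958,  0.77033346]), 'wrist_torque': array([ 0.00396971, -0.01858458, -0.04137621]), 'width': 87.69358278524386}
scene {'fx': 467.67240001005354, 'fy': 467.67240001005354, 'cx': 328.5487098251904, 'cy': 244.06271099240033, 'pose': array([[ 7.01571353e-01, -4.61775671e-01,  5.42734619e-01,
         1.06171014e+03],
       [ 7.12567776e-01,  4.61763296e-01, -5.28225163e-01,
        -4.51666418e+02],
       [-6.69339716e-03,  7.57322843e-01,  6.53006363e-01,
         6.55572691e+02],
       [ 0.00000000e+00,  0.00000000e+00,  0.000000
[... 263 characters left out ...]
9.29328010e-03, -1.79302965e-02,
         1.05520875e+01],
       [-1.73095513e-02,  6.30469172e-02,  9.97860444e-01,
         1.11678133e+03],
       [ 0.00000000e+00,  0.00000000e+00,  0.00000000e+00,
         1.00000000e+00]])}
wrist {'fx': 371.64829954431775, 'fy': 371.64829954431775, 'cx': 318.652746470741, 'cy': 236.9887177519321, 'tool_from_camera': array([[ 5.38122063e-04,  9.54998881e-01,  2.96608914e-01,
         8.20819809e+01],
       [ 9.99999855e-01, -5.15869804e-04, -1.53289052e-04,
         2.87577722e-01],
       [ 6.62070883e-06,  2.96608953e-01, -9.54999020e-01,
        -8.12246899e+01],
       [ 0.00000000e+00,  0.00000000e+00,  0.00000000e+00,
         1.00000000e+00]])}
```

View pics/a_top.png

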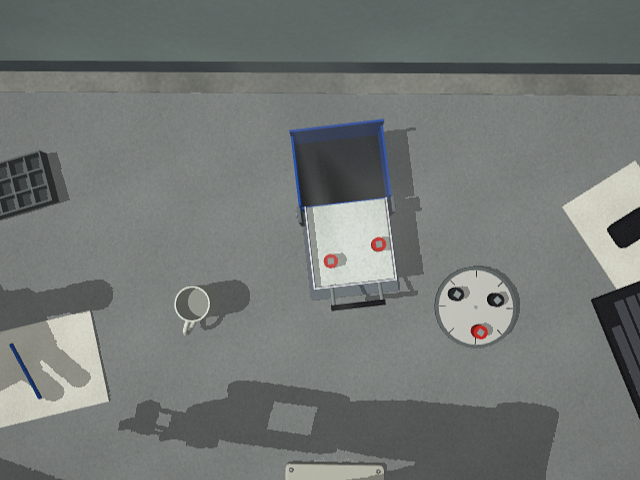

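View pics/a_scene.png

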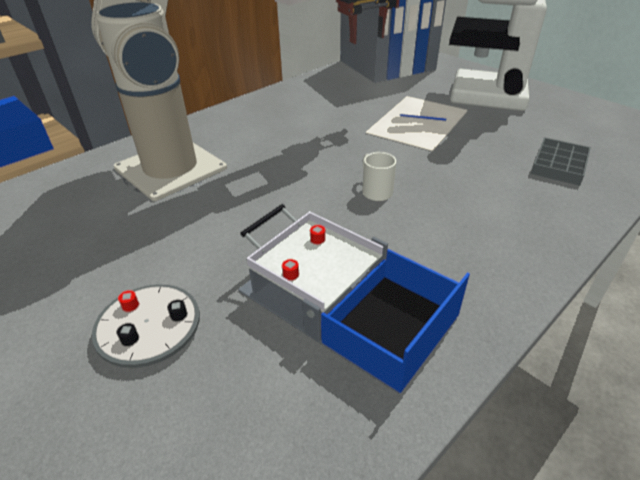

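View pics/a_wrist.png

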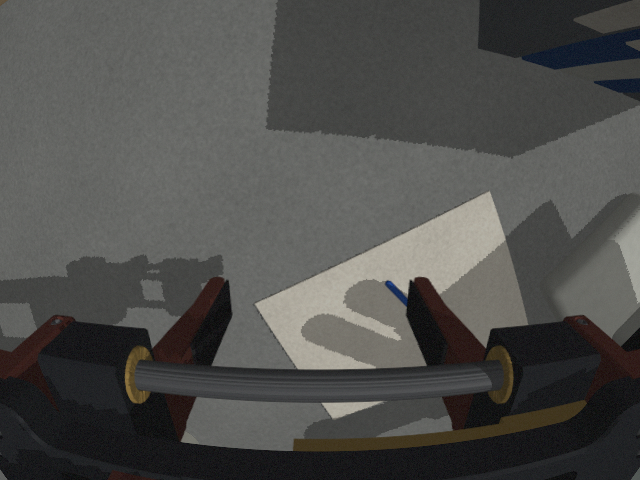

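The top view shows the platter at about (477,307), with its red mount at (481,331) and the blacks at (457,294) and (498,300). The tray reds are at (331,261) and (379,244), the handle bar runs from (332,308) to (385,302), and the mug is at (192,304).

```bash
cat > h.py <<'E'
from station import env, set_gripper, viewer, workorder
import numpy as np, cv2
from scipy.spatial.transform import Rotation as R
def proj(name,P,tool=None):
    c=viewer.camera_params(name); M=c["pose"]
    q=(np.atleast_2d(P)-M[:3,3])@M[:3,:3]
    return np.c_[c["fx"]*q[:,0]/-q[:,2]+c["cx"], c["cy"]-c["fy"]*q[:,1]/-q[:,2]]
def unproj(name,uv,z):
    c=viewer.camera_params(name); M=c["pose"]; uv=np.atleast_2d(uv).astype(float)
    d=np.c_[(uv[:,0]-c["cx"])/c["fx"],-(uv[:,1]-c["cy"])/c["fy"],-np.ones(len(uv))]@M[:3,:3].T
    return M[:3,3]+d*((z-M[2,3])/d[:,2])[:,None]
def toolpose():
    s=env.read_state(); return s["tool_pos"],R.from_quat(s["orientation"])
def wunproj(uv,z,p,Rt):
    c=viewer.camera_params("wrist"); T=c["tool_from_camera"]; uv=np.atleast_2d(uv).astype(float)
    a=(uv[:,0]-c["cx"])/c["fx"]; b=(uv[:,1]-c["cy"])/c["fy"]; th=np.hypot(a,b); k=np.sinc(th/np.pi)
    d=np.c_[a*k,-b*k,-np.cos(th)]@T[:3,:3].T@Rt.as_matrix().T
    o=p+Rt.apply(T[:3,3])
    return o+d*((z-o[2])/d[:,2])[:,None]
def wproj(P,p,Rt):
    c=viewer.camera_params("wrist"); T=c["tool_from_camera"]
    q=(Rt.inv().apply(np.atleast_2d(P)-p)-T[:3,3])@T[:3,:3]
    r=np.hypot(q[:,0],q[:,1]); th=np.arctan2(r,-q[:,2])
    return np.c_[c["cx"]+c["fx"]*th*q[:,0]/r, c["cy"]-c["fy"]*th*q[:,1]/r]
E
python3 - <<'E'
from h import *
im=cv2.imread("pics/a_top.png")
for n,im in (("top",im),("scene",cv2.imread("pics/a_scene.png"))):
    hsv=cv2.cvtColor(im,cv2.COLOR_BGR2HSV)
    m=((hsv[...,0]<8)|(hsv[...,0]>172))&(hsv[...,1]>150)&(hsv[...,2]>60)
    k,l,st,ce=cv2.connectedComponentsWithStats(m.astype(np.uint8))
    for i in range(1,k):
        if st[i,4]>30:
            pts=np.argwhere(l==i)[:,::-1]; h=cv2.convexHull(pts.astype(np.int32)); 
            mm=cv2.moments(h); c=(mm["m10"]/mm["m00"],mm["m01"]/mm["m00"])
            print(n,st[i],np.round(c,1),"tt",unproj(n,c,24+14)[0].round(1),"tray",unproj(n,c,75+14)[0].round(1))
print(unproj("top",[(477,307),(457,294),(498,300)],24).round(1))
print("handle",unproj("top",[(331.5,308),(385,302)],105).round(1))
print("mug",unproj("top",[(192,303)],90).round(1))
im=cv2.imread("pics/a_top.png")
cv2.imwrite("pics/b_top.png",cv2.resize(im[185:360,280:530],None,fx=3.2,fy=3.2,interpolation=cv2.INTER_CUBIC))
E
```

```text
top [371 238  15  13 104] [378.1 244. ] tt [593.5 -90.7  38. ] tray [590.5 -85.9  89. ]
top [324 255  14  13  82] [330.3 260.8] tt [555.4  14.4  38. ] tray [554.1  14.2  89. ]
top [471 325  17  14 137] [478.8 331.4] tt [ 405.3 -309.9   38. ] tray [ 411.1 -294.8   89. ]
scene [310 225  15  19 201] [317.1 233.9] tt [508.7  53.7  38. ] tray [554.4  12.   89. ]
scene [282 260  16  20 224] [289.9 269.1] tt [548.4 -55.5  38. ] tray [590.8 -88.3  89. ]
scene [118 291  21  20 255] [128.  300.4] tt [ 405.3 -312.6   38. ] tray [ 459.5 -324.1   89. ]
[[ 457.  -310.6   24. ]
 [ 485.1 -266.8   24. ]
 [ 472.9 -356.9   24. ]]
handle [[456.8  10.8 105. ]
 [470.3 -99.  105. ]]
mug [[462.7 303.4  90. ]]
```

View pics/b_top.png

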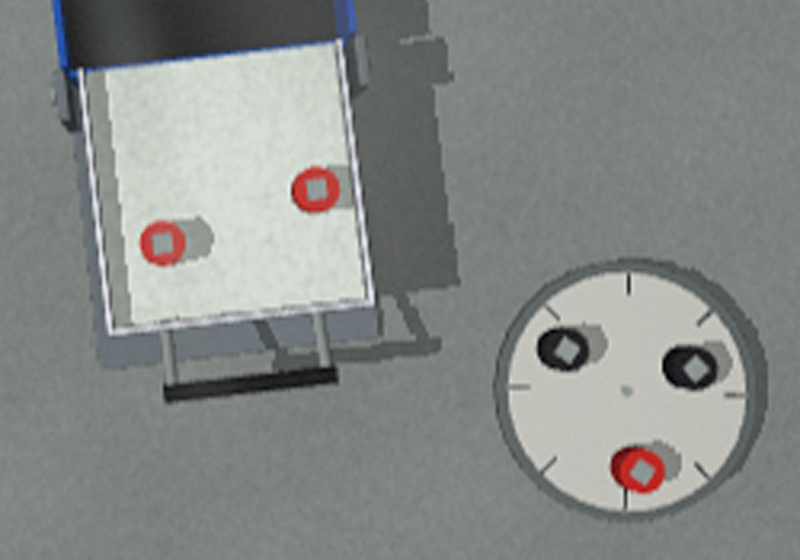

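```bash
cat >> h.py <<'E'
def down(yaw):
    # tool z down, jaw (tool y) along world direction yaw
    y=np.array([np.cos(yaw),np.sin(yaw),0]); z=np.array([0,0,-1.]); x=np.cross(y,z)
    return R.from_matrix(np.c_[x,y,z]).as_quat()
E
python3 - <<'E'
from h import *
for yaw in (0,np.pi):
    for p in ([405,-311,220],[405,-311,107],[585,-33,158],[463.5,-44,180]):
        q=env.ik(p,down(yaw)); print(yaw,p,None if q is None else q.round(2))
q=min((down(0),down(np.pi)),key=lambda q:abs(env.ik([405,-311,220],q)[5]) if env.ik([405,-311,220],q) is not None else 9)
env.reach([405,-311,220],q); 
p,Rt=toolpose(); im=viewer.camera("wrist"); cv2.imwrite("pics/c_w.png",im); np.savez("c.npz",p=p,q=Rt.as_quat())
print(p,Rt.as_quat(),env.read_state()["time_s"])
E
```

```text
0 [405, -311, 220] [-0.68  0.38  1.94 -0.    0.82 -0.68]
0 [405, -311, 107] [-0.68  0.58  1.98 -0.    0.58 -0.68]
0 [585, -33, 158] [-0.08  0.56  1.8  -0.    0.78 -0.08]
0 [463.5, -44, 180] [-0.12  0.39  2.06 -0.    0.69 -0.12]
3.141592653589793 [405, -311, 220] [-0.68  0.38  1.94 -0.    0.82  2.46]
3.141592653589793 [405, -311, 107] [-0.68  0.58  1.98 -0.    0.58  2.46]
3.141592653589793 [585, -33, 158] None
3.141592653589793 [463.5, -44, 180] None
[ 405.38009351 -310.61886091  220.04200984] [7.06784983e-01 7.07428431e-01 3.26191606e-05 4.28422507e-05] 3.5583
```

View pics/c_w.png

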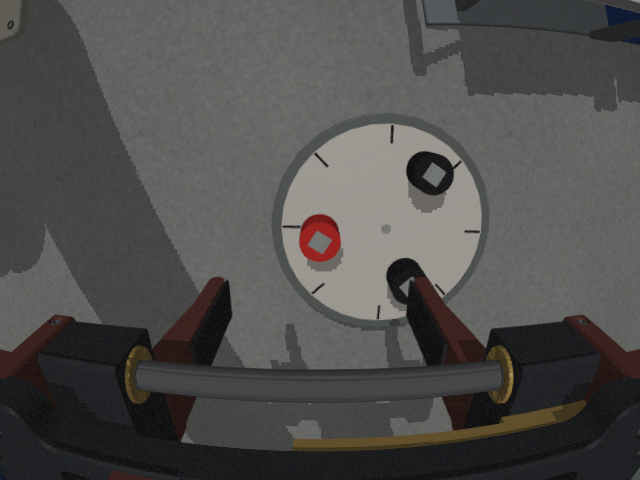

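Red top centre is at (319,242), with the blacks at (434,175) and (408,287) and the platter centre at (386,229). Next I'll turn these into positions.

Run:
```python
from h import *
d=np.load("c.npz"); p=d["p"]; Rt=R.from_quat(d["q"])
print("red, blacks",wunproj([(319,242),(434,175),(408,287)],49,p,Rt).round(1))
print("centre",wunproj([(386,229)],24,p,Rt).round(1))
print("top cam red",unproj("top",[(280+642/3.2,185+471/3.2)],49).round(1), unproj("top",[(280+566/3.2,185+349/3.2),(280+696/3.2,185+369/3.2)],49).round(1), unproj("top",[(280+627/3.2,185+391/3.2)],24).round(1))
print(wproj([[405,-311,49]],p,Rt))
```

```text
red, blacks [[ 405.5 -310.6   49. ]
 [ 486.3 -261.    49. ]
 [ 473.4 -346.6   49. ]]
centre [[ 458.1 -308.    24. ]]
top cam red [[ 404.8 -310.5   49. ]] [[ 485.9 -260.2   49. ]
 [ 473.5 -347.4   49. ]] [[ 456.5 -308.3   24. ]]
[[318.30522641 242.55986409]]
```

Run:
```python
from h import *
set_gripper(54)
q=down(0.04)
env.reach([405.2,-310.5,150],q)
st=env.move_l([405.2,-310.5,107.5],q,rate=60,f_stop=8)
print(st,env.read_state()["tool_pos"])
w=set_gripper(20); s=env.read_state(); print(w,s["width"],s["force"])
env.move_l([405.2,-310.5,240],rate=80)
s=env.read_state(); print(s["width"],s["force"],s["time_s"])
cv2.imwrite("pics/d_s.png",viewer.camera("scene")); cv2.imwrite("pics/d_w.png",viewer.camera("wrist"))
```

```text
False [ 405.28917206 -310.54477783  107.47951647]
False 29.4889087512604 [-0.20266575  0.44473205  2.7725826 ]
29.41320656938093 [ 0.49062068  0.00669974 -0.87546462] 7.8167
```

View pics/d_w.png

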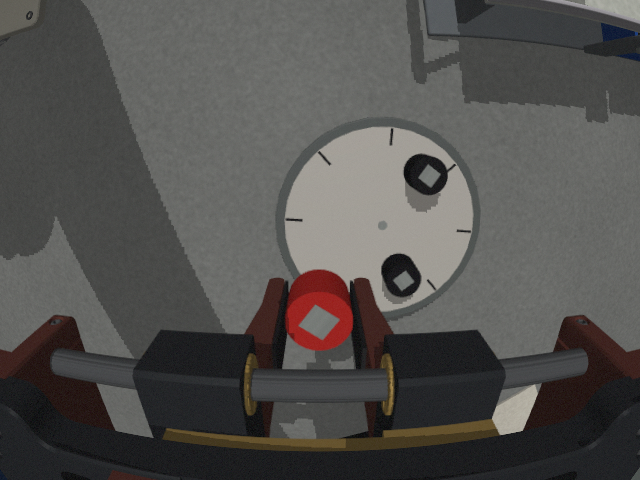

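View pics/d_s.png

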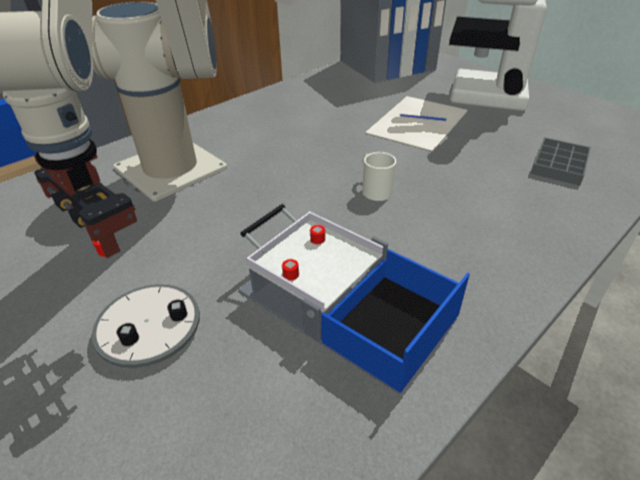

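The red mount is held upright, and both blacks still stand. Now I'll place it on the tray.

Run:
```python
from h import *
q=down(0.122); P=[588.3,-34.8]
env.reach(P+[240],q)
env.move_l(P+[163],q,rate=90)
st=env.move_l(P+[156.5],q,rate=15,f_stop=3)
print(st,env.read_state()["tool_pos"],env.read_state()["force"])
set_gripper(48)
env.move_l(P+[250],q,rate=120)
p,Rt=toolpose(); im=viewer.camera("wrist"); cv2.imwrite("pics/e_w.png",im); np.savez("e.npz",p=p,q=Rt.as_quat())
cv2.imwrite("pics/e_s.png",viewer.camera("scene"))
print(p,env.read_state()["time_s"])
```

```text
True [588.6367272  -34.79509621 158.72134867] [-0.68510397  0.10045386  4.9969198 ]
[587.86266148 -34.7559294  249.3809023 ] 12.075
```

View pics/e_w.png

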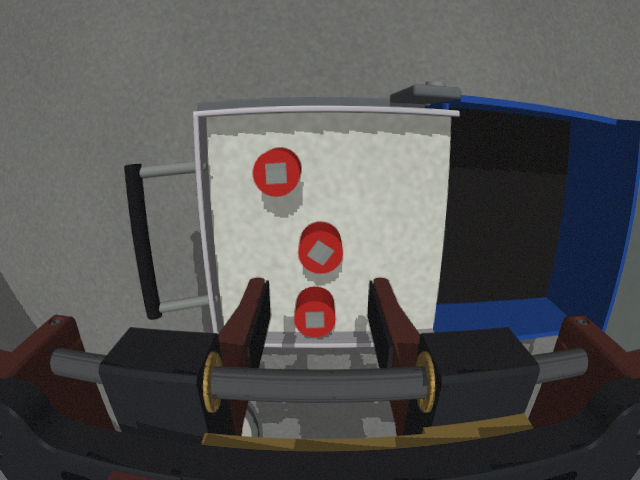

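View pics/e_s.png

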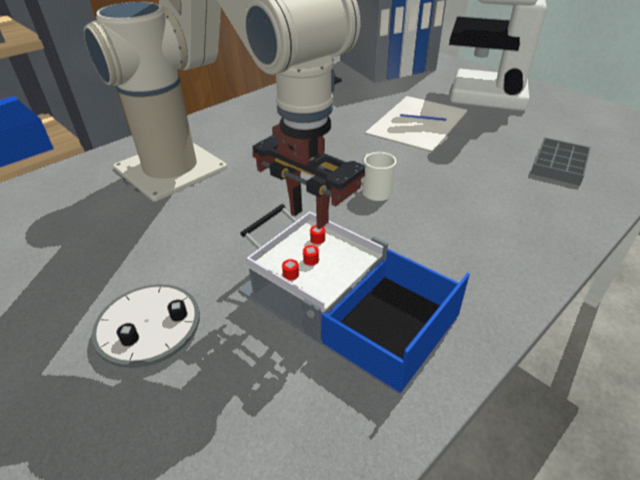

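All three red mounts stand upright on the tray: top centres at (277,174), (320,253) and (315,320). The handle bar runs from (133,166) to (153,318). Next I'll measure the handle.

Run:
```python
from h import *
d=np.load("e.npz"); p=d["p"]; Rt=R.from_quat(d["q"])
im=cv2.imread("pics/e_w.png"); g=im.max(2)
c=[]
for v in range(175,312,8):
    row=g[v,100:185]; u=np.where(row<45)[0]; 
    if len(u)>3: c.append((100+u.mean(),v,len(u)))
c=np.array(c); print(c[:, :].round(1).tolist())
W=wunproj(c[:,:2],107,p,Rt); k=np.polyfit(W[:,1],W[:,0],1); print("line dx/dy",k)
E1=wunproj([(133,165),(153,319)],107,p,Rt); print("ends",E1.round(1), E1.mean(0))
t=unproj("top",[(280+164/3.2,185+394/3.2),(280+337/3.2,185+376/3.2)],107); print("top ends",t.round(1),t.mean(0))
cr=[(80,70),(112,333),(373,302),(341,41)]
w=unproj("top",[(280+a/3.2,185+b/3.2) for a,b in cr],93); print("tray corners",w.round(1))
print("reds wrist",wunproj([(277,174),(320,253),(315,320)],100,p,Rt).round(1))
```

```text
[[132.5, 175.0, 14.0], [133.5, 183.0, 16.0], [135.0, 191.0, 17.0], [135.5, 199.0, 16.0], [136.5, 207.0, 16.0], [137.5, 215.0, 16.0], [138.5, 223.0, 16.0], [139.5, 231.0, 16.0], [140.5, 239.0, 16.0], [142.0, 247.0, 15.0], [143.5, 255.0, 16.0], [144.5, 263.0, 16.0], [146.0, 271.0, 15.0], [147.0, 279.0, 15.0], [149.0, 287.0, 15.0], [150.0, 295.0, 15.0], [152.0, 303.0, 15.0], [152.0, 311.0, 13.0]]
line dx/dy [-1.28594502e-01  4.60248251e+02]
ends [[ 459.3   12.   107. ]
 [ 471.5 -100.7  107. ]] [465.42119243 -44.36004979 107.        ]
top ends [[456.7  11.3 107. ]
 [469.4 -99.4 107. ]] [463.04281863 -44.0658505  107.        ]
tray corners [[ 667.2   68.6   93. ]
 [ 494.8   45.5   93. ]
 [ 516.7 -124.2   93. ]
 [ 687.8 -103.    93. ]]
reds wrist [[555.4  13.5 100. ]
 [588.6 -35.1 100. ]
 [591.3 -86.  100. ]]
```

```bash
cat >> h.py <<'E'
YAW=0.128; HX=np.array([np.cos(YAW),np.sin(YAW),0]); H0=np.array([465.0,-44.2,105.]); HINGE=H0+205*HX-[0,0,30]
def hp(th):
    return HINGE+HX*(-205*np.cos(th)+30*np.sin(th))+np.array([0,0,205*np.sin(th)+30*np.cos(th)])
def tcp(th): return hp(th)+[0,0,61]
E
python3 - <<'E'
from h import *
q=down(YAW)
for th in np.arange(0,.75,.1): assert env.ik(tcp(th),q) is not None
env.reach(tcp(0)+[0,0,70],q)
f0=env.read_state()["force"]
print(env.move_l(tcp(0)+[0,0,-1],q,rate=70,f_stop=10))
set_gripper(5); s=env.read_state(); print(s["width"],s["tool_pos"],(s["force"]-f0).round(2),s["wrist_torque"].round(2))
p,Rt=toolpose(); cv2.imwrite("pics/f_s.png",viewer.camera("scene")); cv2.imwrite("pics/f_w.png",viewer.camera("wrist"))
print(s["time_s"])
E
```

```text
False
11.074179100445015 [464.68328466 -44.23423046 165.02802229] [-3.28 -1.45  3.47] [-0.19  0.47 -0.02]
14.475
```

View pics/f_s.png

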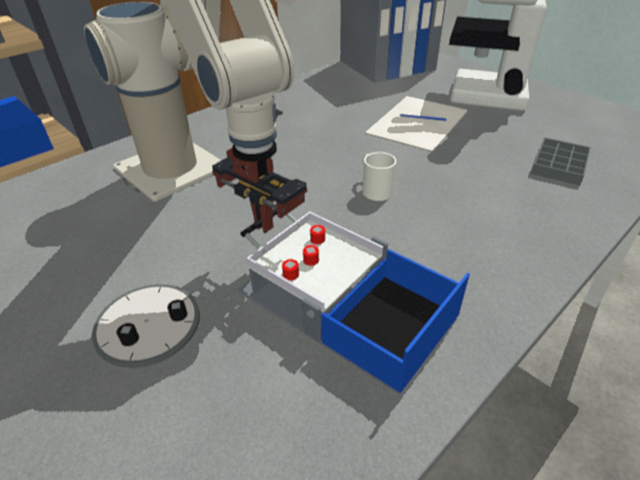

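View pics/f_w.png

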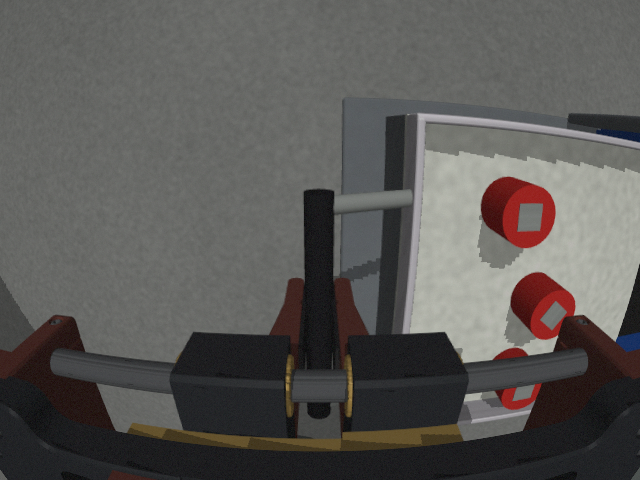

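The bar sits squarely between the pads and side forces are small. Lifting in small arc steps, with forces monitored.

Run:
```python
from h import *
for th in np.arange(.08,.57,.08):
    st=env.move_l(tcp(th)+[0,0,-1],rate=45,f_stop=35)
    s=env.read_state(); print(round(th,2),st,s["width"].round(1),s["force"].round(1),round(s["time_s"],1))
    if st: break
env.hold(0.5)
cv2.imwrite("pics/g_s.png",viewer.camera("scene")); cv2.imwrite("pics/g_w.png",viewer.camera("wrist"))
```

```text
Traceback (most recent call last):
AttributeError: 'float' object has no attribute 'round'
```

Run:
```python
from h import *
for th in np.arange(.16,.57,.08):
    st=env.move_l(tcp(th)+[0,0,-1],rate=45,f_stop=35)
    s=env.read_state(); print(round(th,2),st,round(s["width"],1),s["force"].round(1),round(s["time_s"],1))
    if st: break
env.hold(0.5)
cv2.imwrite("pics/g_s.png",viewer.camera("scene")); cv2.imwrite("pics/g_w.png",viewer.camera("wrist"))
```

```text
0.16 False 11.5 [-4.8 -4.1 -3.8] 15.6
0.24 False 11.3 [-5.4 -3.9 -3.3] 16.1
0.32 False 11.0 [-6.2 -3.9 -1.2] 16.6
0.4 False 11.2 [-7.4 -4.2  0.6] 17.2
0.48 False 11.3 [-9.8 -3.9  1.7] 17.7
0.56 False 10.8 [-11.9  -5.6   4.7] 18.2
```

View pics/g_s.png

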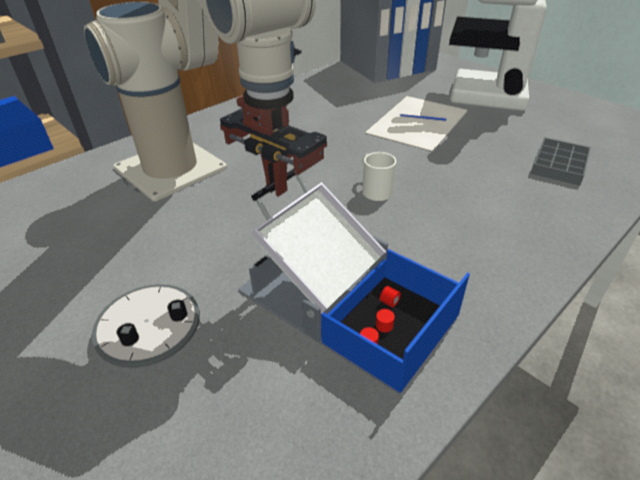

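View pics/g_w.png

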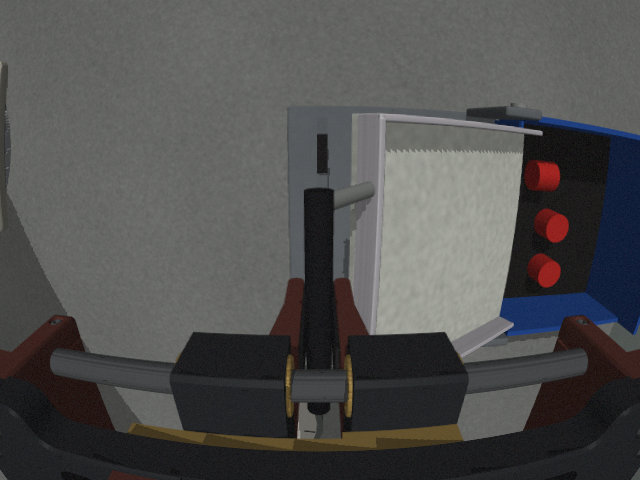

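All three red mounts are in the box: scene view (390,296), (385,321) and (370,335), and the wrist view agrees. Lowering the tray.

Run:
```python
from h import *
for th in np.arange(.48,-.01,-.08):
    th=max(th,0)
    st=env.move_l(tcp(th)+[0,0,-1],rate=50 if th>.1 else 30,f_stop=35)
    s=env.read_state(); print(round(th,2),st,round(s["width"],1),s["force"].round(1),round(s["time_s"],1))
    if st: break
st=env.move_l(tcp(0)+[0,0,-4],rate=10,f_stop=8); s=env.read_state(); print(st,s["tool_pos"],s["force"].round(1))
cv2.imwrite("pics/h_s.png",viewer.camera("scene")); cv2.imwrite("pics/h_w.png",viewer.camera("wrist"))
```

```text
0.48 False 11.0 [-11.2  -4.5   4.4] 19.3
0.4 False 10.7 [-9.3 -3.7  2.5] 19.8
0.32 False 11.3 [-7.3 -4.3  0.8] 20.2
0.24 False 11.2 [-7.  -3.5  0.4] 20.7
0.16 False 11.1 [-6.  -2.7 -0.4] 21.2
0.08 False 11.1 [-4.5 -3.6 -1.9] 21.9
0 False 11.0 [-4.7 -3.2 -2.2] 22.6
True [464.69925326 -44.23758533 165.10400604] [-0.9 -0.5  5. ]
```

View pics/h_s.png

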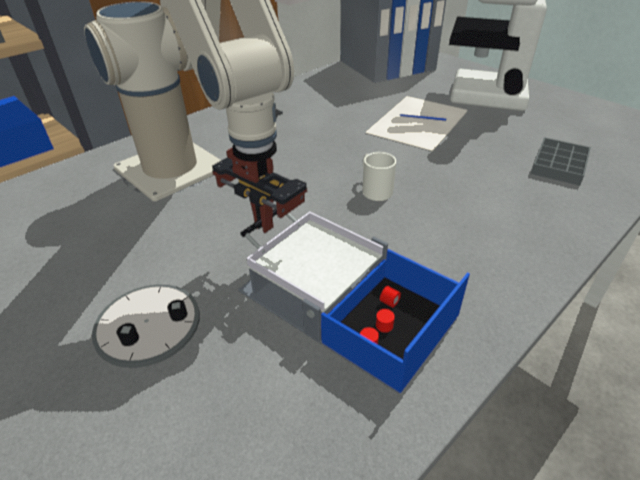

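The tray is on its rest: the force changed by about 7 N and the height matches the grip height. Now I'll release and retreat.

Run:
```python
from h import *
set_gripper(45)
env.move_l(tcp(0)+[0,0,140],rate=100)
cv2.imwrite("pics/i_s.png",viewer.camera("scene"))
env.reach([300,-250,330],down(YAW)); env.hold(.3)
cv2.imwrite("pics/i_t.png",viewer.camera("top")); s=env.read_state(); print(s["time_s"],s["force"].round(1))
```

```text
26.625 [ 0.1 -0.4 -0.6]
```

View pics/i_t.png

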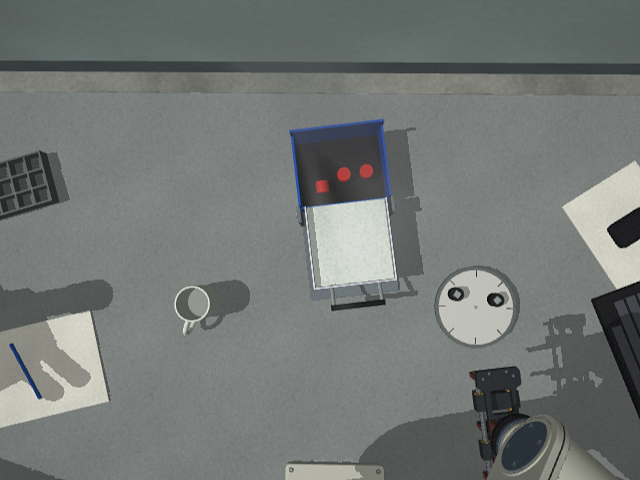

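View pics/i_s.png

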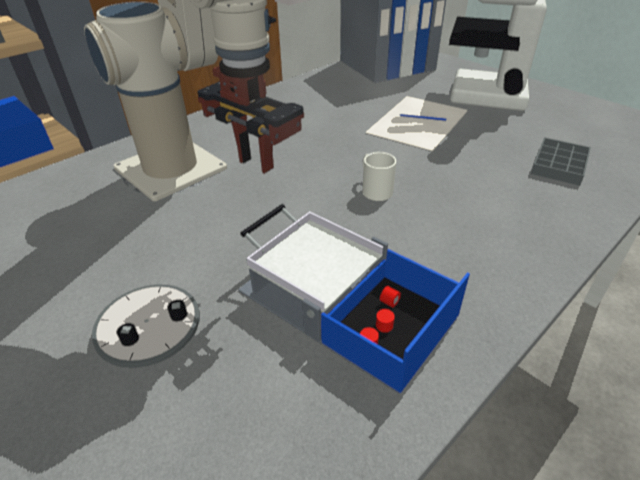

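The top view shows the red mounts in the box at (322,187), (344,174) and (366,171), the tray down, the blacks standing, and the mug unmoved at (192,304). The box contents look the same as in the earlier pictures, so they are at rest.

Run:
```python
from h import *
print(workorder.sign_off())
```

```text
the job is handed in; nothing more can be done
None
```

The job is done and handed in at about 27 s of the 58 s allowed; the sign-off gave no verdict.

I gripped the red mount on the turntable with the jaws pointing toward the platter's centre, so the platter would not spin. I then stood it upright on the tray between the other two. I lifted the tray by its handle to about 0.56 rad, and all three slid into the box. I lowered it along the same arc until it pressed on its rest, then let go and backed off.

**Last checks (top and scene cameras):**
- **Red mounts:** all three are in the box, one of them on its side. They stayed in the same place from picture to picture.
- **Tray:** it is down on its rest.
- **Bystanders:** both black mounts are still standing on the turntable, and the mug is where it was.
- **Robot:** it is clear of everything, with almost no force on the tool.

No check failed or disagreed. One lift script stopped on a print error after its first small step, and I carried on from there.

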